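# Drive the last self-tapping screw of a bearing cover home

### The arm

A 6-joint arm with a two-finger parallel gripper is mounted at the origin on a cart in front of the work surface, level with it; the furniture and walls round the work are solid. World frame = base frame: x ahead of the robot, y to its left, z up, the work surface at z = 0. Lengths are in mm, angles in rad, forces in N, time in s.
With the tool pointing down it reaches from about 225 to 875 mm from the base axis. Payload 3.4 kg.
Tool frame: the origin (TCP) lies midway between the tips of the shut fingers; the grasp point (between the pads) lies 19 mm behind it; z points along the fingers, y is the direction in which the jaws open and shut (so a half turn about z gives the same grasp; the last joint's range is limited). The gripper opens to 85 mm and grips with 20 to 120 N. Pads are 22 mm wide; open, the fingers measure 114 mm over their backs; the gripper's body (76 mm by 85 mm) begins 54 mm behind the grasp point. The pads swing forward as they close: fully open they stand 13 mm farther back than shut.
Start: joints at [-1.249, 0.276, 1.505, -0, 1.361, -0.121], TCP at [246.375, -519.579, 231.328] pointing down, gripper open.
Joint ranges: [-2.89, 2.89], [-0.75, 2.08], [0.22, 2.7], [-1.18, 4.32], [0.11, 2.71], [-2.7, 2.7]. Speed limits (rad/s): [2.57, 2.57, 3.14, 3.14, 3.14, 3.14].

### API

Orientations are given as a rotation vector (axis times angle).
In Python, from cell import env, optics, job, models gives the robot as it stands. The module is installed in compiled form; this text tells all that it offers.
- The arm moves only by the tool carry_out, never from a script. Its argument "rows" is a list of rows, each an object with "angular": the turn, a rotation vector about the tool's x, y, z in degrees, a list of three; "travel": the shift along the tool's x, y, z in mm, a list of three; "hand": the closure, from -1 (fully open) to 1 (shut). In form: [{"angular": [rx, ry, rz], "travel": [x, y, z], "hand": hand}, ...]. A call has 1 to 5 rows; each row is the pose to reach, as a shift and turn from the pose measured when the call began, along the tool's axes at that moment; what a row does not reach only later rows make up. A row lasts 1/12 s, in which the tool goes at most 41.7 mm and 7.16 degrees, less where a joint would pass 70% of its speed; a pose out of reach is approached as far as the arm can. A call with a gripper value outside its range is refused whole. The fingers move at their own pace and stop on an object; "force" is the grip in N (left out, the last holds). Time passes only in rows, so rows that repeat a pose let the fingers close. It gives the time, the measured TCP pose, the force and the opening at its end, in the units of the state.
- env.observe(): the state, without advancing time (a new reading comes with each control period).
- optics.read_camera(name): name is "side" or "top" or "wrist"; returns a dict with "color" (480x640x3 uint8, blue, green, red), "depth" (480x640 float32, mm along the optical axis (not along the pixel's ray), 0 where there is no reading), "camera_matrix" (3x3 intrinsics, pixels), "rvec" (rotation vector, rad) and "tvec" (3), from world to camera coordinates, as OpenCV has them. Camera axes: x right, y down, z forward; pixel columns grow to the right and rows downward; lengths in mm; the calibration is good to about 2 mm. A picture is of the moment at which its call begins.
- job.close_job(): hands the job in, once; it reports no verdict.
Trained networks look in a picture, given as the dict that the camera call returned (one of the last four; its "shot" number tells which), for a name from the list of things; names that differ only in an ending like _2 or _b are one class to them, and where a whole thing is asked for, a point or a joint stands for the part that bears it (a point fixed in the world has none). Each returns a list of dicts, best first, with "confidence" (0 to 1); they miss things now and then, are a little off and sometimes report something else, mostly with a low value. They report only what shows in the picture. A call takes as long as a camera call. They do not tell look-alikes from the thing itself.
- models.look_for(picture, label): "at" ([x, y, z] in mm, in world coordinates, good to about 4 mm: the middle of the surface that is visible of it).
- models.pinpoint(picture, label): "at" ([x, y, z] in mm, in world coordinates, good to about 4 mm: a listed point, or the origin of a listed thing).
The state is a dict: "t": time; "joint_pos": joint angles; "dq": joint speeds; "tau": joint torques, N m; "eef_pos": TCP position; "eef_rot": TCP orientation; "force": force on the tool from outside, world axes, zero at the start; "moment": the same for the moment, N m; "opening": opening from 0.0 (shut) to 1.0 (fully open).
Only numpy, scipy, OpenCV 4.12 (cv2) and the standard library are available. Lean on these libraries where they do the work, as an engineer would, in place of code of your own. Each camera call takes 0.05 s, during which the arm holds its last target. There are 200 camera calls.

### The job

One of the four cross-head self-tapping screws on the bearing cover, the one above the grease nipple, still stands proud. Take the stubby driver from its wooden stand, set it in that screw and, pushing down firmly all the while (20 to 25 N; much over 30 N cracks the casting), turn it clockwise until the screw has cut in and its head is fully home on the cover. Then stand the driver back in its stand as it was, without disturbing the things lying about.

Things in the scene. Friction and masses are not known exactly. Their poses are not given: they have to be found in the camera images.
- housing: fixed grey bearing housing: round, 128 mm across, flat cover on top 48 mm above the table (dark oil cap in the middle 5 mm higher; two lugs and a grease nipple reach 83 and 92 mm from the axis). Origin on its axis at table level. Four steel screws on a circle of 42 mm radius, 90 degrees apart, heads 24 mm wide, 10 mm high: three are home, the one along its own +x, above the nipple, stands proud. It bears a little over 30 N of push.
- screw_top (a point): centre of the top rim of the proud screw's head; z up; turns and sinks with the screw: about 63.5 mm above the table at first, 58 mm when home. A conical cross recess, 17 mm wide at the mouth and 6.6 mm deep, centres the driver's rounded bit; seated, the bit's lowest point is about 5.7 mm below this point. The screw stays where it is left: the driver may be lifted, turned back and set in again.
- screw (a joint): how far the proud screw is turned, rad, growing clockwise from above; starts at 0 to 0.5, stops at 3.6 with its head on the cover. It sinks 1.6 mm per rad, only by turning. Cutting torque about 0.105 N m; the bit grips by the push alone: under about 14 to 19 N it slips round in the recess and the screw stands still, above that the screw turns with it.
- driver_grip (a point): centre of the grey hexagonal handle (32 mm across flats, 60 mm long) of the stubby driver, upright in its stand, about 0.16 kg; z up along its axis; pairs of flats face its x axis and 60 and 120 degrees from it. Handle top 33 mm above this point; black collar 38 mm wide 30 to 36 mm below it; then a shank 10 mm thick and a rounded bit 16 mm wide.
- driver_tip (a point): lowest point of the driver's bit, on its axis, 94 mm below driver_grip; z up along the driver
- stand_mouth (a point): centre of the top face of the fixed wooden driver stand, a block 75 x 75 mm and 64 mm high with an upright through hole 26 mm wide. The driver hangs in it with its collar resting on the top face, so that driver_grip is then 36 mm above this point.
- grease_tin: bystander: grease tin, 68 mm across, 71 mm high; origin under its centre
- bearing_a: bystander: taper roller bearing cone, 50 mm across, 18 mm high; origin under its centre
- bearing_b: bystander: another such bearing cone
Not all that is in view belongs to the job. Of the things that look like the part that bears driver_grip, the largest one is meant.

How it is judged (in metres and radians):
On the way, in this order (a step that is already met when the one before it is completed fails the run):
1. the driver is taken out of its stand and its bit is set in the proud screw (horizontal distance between driver_tip and screw_top below 0.004 m and z of driver_tip in the frame of screw_top below -0.003 m), for 0.1 s.
2. the screw is turned home with the bit seated in it (value of joint screw above 3.3 rad and horizontal distance between driver_tip and screw_top below 0.005 m and z of driver_tip in the frame of screw_top below -0.002 m), for 0.1 s.
At the end, for the whole second after the job is handed in: The proud screw is home (turned to at least 3.3 of its 3.6 rad, its head within 0.5 mm of the cover), and the driver stands upright (within 0.12 rad) in its stand with its collar down on the top face (handle centre 30 to 40 mm above it and within 12 mm of the hole's axis), released (value of joint screw above 3.3 rad and horizontal distance between driver_grip and stand_mouth below 0.012 m and z of driver_grip in the frame of stand_mouth between 0.03 and 0.04 m and angle between driver_grip's own z axis and vertical below 0.12 rad); the robot touches nothing.
It fails at once if housing and screws are loaded with more than about 34 N of push (contacts in the conical recess summing to 50 N) (contact force between housing and anything else above 50 N).
It fails at once if the fingers work on the housing or its screws directly (contact force between the fingers and housing above 3 N).
It fails at once if the bystander grease_tin is shifted by more than 20 mm (distance of grease_tin from where it was at the start of the episode above 0.02 m).
It fails at once if the bystander bearing_a is shifted by more than 20 mm (distance of bearing_a from where it was at the start of the episode above 0.02 m).
It fails at once if the bystander bearing_b is shifted by more than 20 mm (distance of bearing_b from where it was at the start of the episode above 0.02 m).
It also fails if it takes over 61 s, if anything falls off the work surface, if the arm or the gripper's body presses on something with over 40 N, if the wrist force passes 120 N, or if a joint passes its speed limit or range.

## Working session

There is one attempt and no reset: what is moved stays moved. The work goes in short steps, Python scripts to look and compute and a tool call to move; the robot and the scene stay as the last step left them, time stands still between calls to the robot, and variables do not carry over. Pictures are saved under pics/ and viewed, on a budget of 10 in all, crops included, one or two more only if the job needs it, and the job is handed in when it is done.

Besides the shell and the picture viewer there is one more tool, called after ">>>" as name([rows], argument=value, ...), one row to a line, values as JSON. carry_out: Moves the arm, as the interface text tells. Its arguments: {"type":"object","properties":{"rows":{"type":"array","items":{"type":"object","properties":{"angular":{"type":"array","items":{"type":"number"}},"travel":{"type":"array","items":{"type":"number"}},"hand":{"type":"number"}}}},"force":{"type":"number"}},"required":["rows"]}

```bash
mkdir -p pics; cat > h.py <<'E'
from cell import env, optics, job, models
import numpy as np, cv2
def pic(n): return optics.read_camera(n)
def proj(p,P):
    return cv2.projectPoints(np.float64(P).reshape(-1,1,3),p['rvec'],p['tvec'],p['camera_matrix'],None)[0].reshape(-1,2)
def cloud(p):
    d=p['depth'];K=p['camera_matrix'];v,u=np.mgrid[:480,:640]
    c=np.stack([(u-K[0,2])/K[0,0]*d,(v-K[1,2])/K[1,1]*d,d],-1)
    R=cv2.Rodrigues(np.float64(p['rvec']))[0]
    w=(c-np.ravel(p['tvec']))@R
    w[d==0]=np.nan
    return w
E
python3 - <<'E'
from h import *
np.set_printoptions(precision=1,suppress=True)
ims=[]
for n in ['top','side']:
    p=pic(n);ims.append(p['color'])
    print(n)
    for l in ['housing','screw_top','driver_grip','driver_tip','stand_mouth','grease_tin','bearing_a']:
        r=models.pinpoint(p,l)
        for q in r[:4]: print(l,np.array(q['at']),round(q['confidence'],2),proj(p,q['at'])[0])
cv2.imwrite('pics/top.png',ims[0]);cv2.imwrite('pics/side.png',ims[1])
s=env.observe();print(s)
E
```

```text
top
housing [517.3   8.5  -1. ] 0.71 [339.8 267.8]
screw_top [555.7 -13.   63.4] 0.53 [349.9 247.8]
driver_grip [555.4 286.2 103.8] 0.68 [217.  247.4]
driver_grip [527.6 379.6  66.1] 0.64 [180.1 262.7]
driver_grip [580.5 188.4  67.4] 0.57 [262.8 238.5]
driver_tip [524.6 386.6  -2.4] 0.55 [185.8 267.6]
grease_tin [706.  167.3  -5. ] 0.6 [274.9 194.8]
bearing_a [389.8 141.8   1.6] 0.81 [285.5 321.7]
bearing_a [ 425.6 -263.2   -1.5] 0.76 [454.1 303.8]
side
housing [518.6  12.3  -1.5] 0.95 [331. 289.]
driver_grip [561.2 282.9  97.4] 0.88 [188.2 246.1]
driver_grip [522.8 378.2  70.3] 0.84 [137.3 273.1]
driver_grip [583.1 191.6  65.5] 0.78 [237.3 250.4]
driver_grip [517.4  10.9  -1.7] 0.25 [331.8 289.3]
driver_tip [582.3 187.8  -1.9] 0.85 [241.9 278.1]
stand_mouth [561.2 286.5  64.8] 0.96 [188.5 260.5]
grease_tin [708.8 169.5  -0. ] 0.58 [248.9 244.5]
bearing_a [387.5 141.1  -3.2] 0.71 [270.3 339.1]
bearing_a [ 428.6 -260.2   -1.7] 0.69 [479.8 304.7]
{'t': 0.8, 'joint_pos': array([-1.2,  0.3,  1.5,  0. ,  1.4, -0.1]), 'dq': array([ 0., -0.,  0.,  0.,  0., -0.]), 'tau': array([  0. , -41.7, -24.6,  -0. ,  -0. ,  -0. ]), 'eef_pos': array([ 246.4, -519.6,  231.4]), 'eef_rot': array([3.1, 0.7, 0. ]), 'force': array([ 0.4,  0.3, -0.5]), 'moment': array([-0., -0.,  0.]), 'opening': 1.0018180611095355}
```

```bash
python3 - <<'E'
import cv2,numpy as np
a=cv2.imread('pics/top.png')[150:370,130:500];b=cv2.imread('pics/side.png')[180:370,90:510]
a=cv2.resize(a,None,fx=1.6,fy=1.6,interpolation=2);b=cv2.resize(b,(592,248),interpolation=2)
cv2.imwrite('pics/both.png',np.vstack([a[:352],b]))
E
```

```text
(no output)
```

View pics/both.png

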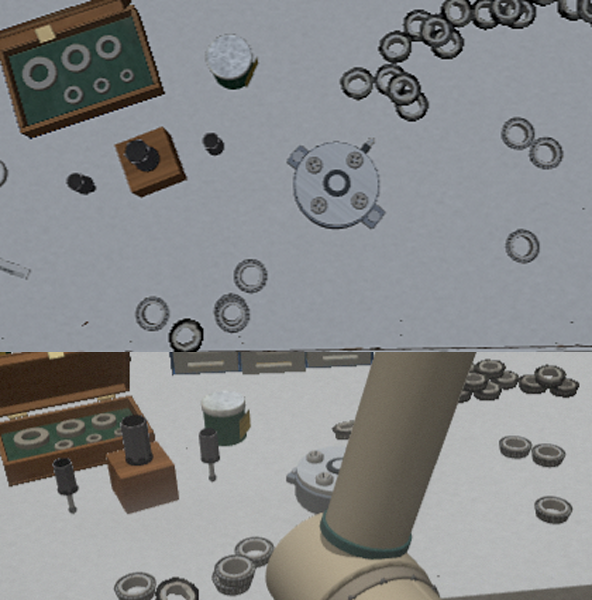

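```bash
cat >> h.py <<'E'
from scipy.spatial.transform import Rotation as Ro
def goto(x,y,z,a=None):
    s=env.observe();R=Ro.from_rotvec(s['eef_rot']).as_matrix()
    if a is None: a=np.arctan2(R[1,0],R[0,0])
    T=np.array([[np.cos(a),np.sin(a),0],[np.sin(a),-np.cos(a),0],[0,0,-1]]).T
    print('pos',s['eef_pos'].round(1),'rot',np.degrees(np.arctan2(R[1,0],R[0,0])).round(2),'zax',R[:,2].round(4),'j',s['joint_pos'].round(2),'F',s['force'].round(1),'M',s['moment'].round(2),'op',round(s['opening'],3),'t',s['t'])
    print('travel',(R.T@(np.array([x,y,z])-s['eef_pos'])).round(1),'angular',np.degrees(Ro.from_matrix(R.T@T).as_rotvec()).round(2))
E
python3 -c "
from h import *
goto(540,140,380,np.pi/2)"
```

```text
pos [ 246.4 -519.6  231.4] rot 25.37 zax [ 1.e-04 -2.e-04 -1.e+00] j [-1.25  0.28  1.5   0.    1.36 -0.12] F [ 0.4  0.3 -0.5] M [-0.01 -0.04  0.02] op 1.002 t 0.8
travel [ 547.9 -470.1 -148.7] angular [ 1.000e-02  1.000e-02 -6.463e+01]
```

>>> carry_out([
  {"travel": [30,-26,-10],"angular": [0,0,-3.5],"hand": -1},
  {"travel": [60,-52,-20],"angular": [0,0,-7],"hand": -1},
  {"travel": [90,-78,-30],"angular": [0,0,-10.5],"hand": -1},
  {"travel": [120,-104,-40],"angular": [0,0,-14],"hand": -1},
  {"travel": [150,-130,-50],"angular": [0,0,-17.5],"hand": -1},
], force=100)

```text
t: 1.22
eef_pos: [326.5, -336.2, 281.8]
eef_rot: [2.923, 1.151, 0.0]
force: [1.2, -0.3, -1.0]
opening: 1.003
```

```bash
python3 -c "
from h import *
goto(540,140,380,np.pi/2)"
```

```text
pos [ 326.5 -336.2  281.8] rot 42.99 zax [ 4.e-04 -2.e-04 -1.e+00] j [-0.95  0.09  1.62  0.    1.43 -0.13] F [ 1.2 -0.3 -1. ] M [ 0.   -0.04  0.02] op 1.003 t 1.2167
travel [ 480.9 -202.7  -98.2] angular [ 2.000e-02 -0.000e+00 -4.701e+01]
```

>>> carry_out([
  {"travel": [36,-15,-8],"angular": [0,0,0],"hand": -1},
  {"travel": [72,-30,-16],"angular": [0,0,0],"hand": -1},
  {"travel": [108,-45,-24],"angular": [0,0,0],"hand": -1},
  {"travel": [144,-60,-32],"angular": [0,0,0],"hand": -1},
  {"travel": [180,-75,-40],"angular": [0,0,0],"hand": -1},
])

```text
t: 1.63
eef_pos: [407.3, -156.7, 322.6]
eef_rot: [2.922, 1.15, 0.002]
force: [0.3, 0.0, 0.4]
opening: 1.001
```

>>> carry_out([
  {"travel": [36,-15,-8],"angular": [0,0,-6],"hand": -1},
  {"travel": [72,-30,-16],"angular": [0,0,-12],"hand": -1},
  {"travel": [108,-45,-24],"angular": [0,0,-18],"hand": -1},
  {"travel": [144,-60,-32],"angular": [0,0,-24],"hand": -1},
  {"travel": [180,-75,-40],"angular": [0,0,-30],"hand": -1},
])

```text
t: 2.05
eef_pos: [488.1, 22.9, 363.3]
eef_rot: [2.519, 1.874, 0.002]
force: [1.1, 0.4, -0.8]
opening: 0.999
```

```bash
python3 -c "
from h import *
goto(540,140,380,np.pi/2)"
```

```text
pos [488.1  22.9 363.3] rot 73.28 zax [ 2.1e-03 -9.0e-04 -1.0e+00] j [-0.1   0.09  1.42 -0.    1.63  0.2 ] F [ 1.1  0.4 -0.8] M [-0.03 -0.04 -0.01] op 0.999 t 2.05
travel [127.1  16.1 -16.7] angular [  0.13   0.03 -16.72]
```

Near the housing; take a wrist picture here.

```bash
python3 - <<'E'
from h import *
np.set_printoptions(precision=1,suppress=True)
p=pic('wrist');cv2.imwrite('pics/w1.png',p['color'])
np.savez('w1.npz',**{k:v for k,v in p.items() if k!='shot'})
R=cv2.Rodrigues(np.float64(p['rvec']))[0];print('cam',-R.T@np.ravel(p['tvec']),R[2])
for l in ['housing','screw_top','driver_grip','stand_mouth']:
    for q in models.pinpoint(p,l)[:3]: print(l,np.array(q['at']),round(q['confidence'],2),proj(p,q['at'])[0])
E
```

```text
cam [510.3  99.3 506.7] [-0.1 -0.3 -1. ]
housing [523.3  10.7  -2.1] 0.8 [345.4 183.1]
screw_top [550.8 -15.8  58.4] 0.83 [375.8 204.8]
driver_grip [578.6 189.3  70. ] 0.57 [356.   15.2]
```

View pics/w1.png

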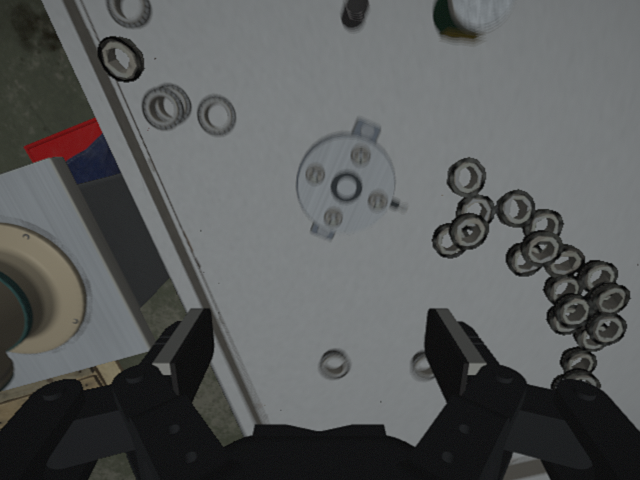

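```bash
python3 - <<'E'
from h import *
np.set_printoptions(precision=1,suppress=True)
p=pic('wrist');cv2.imwrite('pics/w2.png',p['color'][130:270,260:450])
w=cloud(p);r=np.hypot(w[...,0]-520,w[...,1]-10)
m=(abs(w[...,2]-48)<4)&(r<75)
print('cover z',np.median(w[m][:,2]))
c=cv2.minEnclosingCircle(np.float32(w[m][:,:2]));print(c, w[m][:,:2].mean(0))
for q in models.pinpoint(p,'screw_top')[:2]: print(q['at'],proj(p,q['at'])[0])
m2=(w[...,2]>53)&(r<75)&(w[...,2]<75)
n,l,st,ce=cv2.connectedComponentsWithStats(m2.astype(np.uint8))
for i in range(1,n):
    if st[i,4]>30:
        P=w[l==i];print(st[i,4],ce[i],P.mean(0),P.min(0),P.max(0),np.percentile(P[:,2],80))
g=cv2.medianBlur(cv2.cvtColor(p['color'],cv2.COLOR_BGR2GRAY),3)
cv2.imwrite('pics/w2.png',cv2.resize(p['color'][130:270,260:450],None,fx=4,fy=4,interpolation=2))
print(p['camera_matrix'])
E
```

```text
cover z 48.943119924444346
((519.5970458984375, 12.729878425598145), 60.85502624511719) [520.1  15.5]
[712.7, 168.3, -0.5] [462.   10.3]
296 [360.2 155.4] [546.5  45.3  56.8] [534.9  33.2  53. ] [558.3  56.8  60.8] 58.48485566803422
285 [314.6 174.4] [487.6  39.6  57. ] [475.7  27.4  53.2] [499.3  51.1  61.1] 58.55537958745004
716 [345.7 187.5] [519.5  12.7  54.4] [500.1  -7.   53. ] [539.   31.6  56.7] 55.08000073144255
303 [377.1 201. ] [551.7 -13.3  61.7] [540.1 -26.4  53.9] [563.8  -2.1  66.6] 63.803637907972984
256 [332.5 217.9] [493.  -19.1  56.9] [481.1 -31.3  53.1] [504.7  -7.9  60.8] 58.57577481882436
[[366.7   0.  318.9]
 [  0.  366.7 240.3]
 [  0.    0.    1. ]]
```

View pics/w2.png

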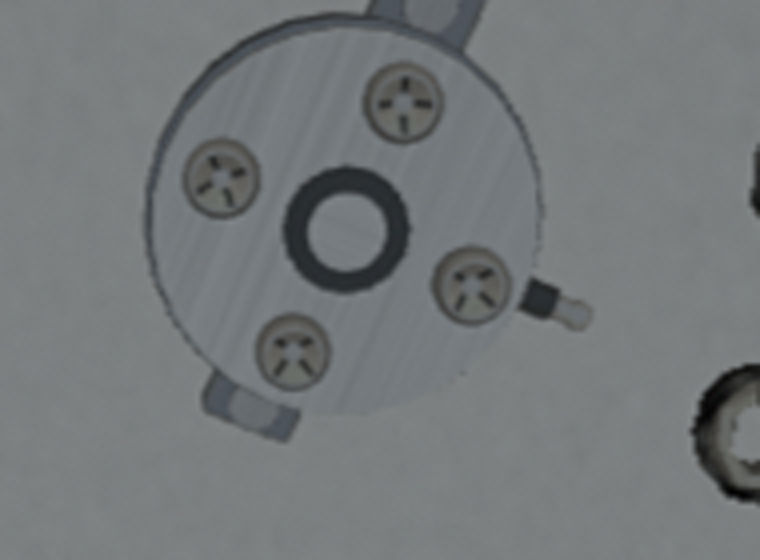

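```bash
python3 -c "
from h import *
goto(558,260,330,np.pi/2)"
```

```text
pos [487.2  19.8 362.3] rot 72.85 zax [ 4.0e-04 -1.2e-03 -1.0e+00] j [-0.1   0.09  1.42 -0.    1.63  0.2 ] F [ 0.9  0.1 -0.5] M [-0.03  0.01  0.03] op 1.004 t 2.4
travel [250.5  -3.2  32. ] angular [  0.03   0.06 -17.15]
```

>>> carry_out([
  {"travel": [40,-1,5],"angular": [0,0,-5],"hand": -1},
  {"travel": [80,-1,10],"angular": [0,0,-10],"hand": -1},
  {"travel": [120,-2,16],"angular": [0,0,-15],"hand": -1},
  {"travel": [160,-2,22],"angular": [0,0,-17.1],"hand": -1},
  {"travel": [200,-3,26],"angular": [0,0,-17.1],"hand": -1},
])

```text
t: 2.82
eef_pos: [543.7, 211.3, 335.4]
eef_rot: [2.224, 2.217, -0.002]
force: [0.6, 0.1, 0.3]
opening: 1.0
```

```bash
python3 - <<'E'
from h import *
import time
np.set_printoptions(precision=1,suppress=True)
for _ in range(3): p=pic('wrist')
cv2.imwrite('pics/w3.png',p['color'])
w=cloud(p)
for l in ['driver_grip','stand_mouth']:
    for q in models.pinpoint(p,l)[:3]: print(l,np.array(q['at']),round(q['confidence'],2),proj(p,q['at'])[0])
r=np.hypot(w[...,0]-558,w[...,1]-285)
for lo,hi in [(60,68),(128,138)]:
    m=(w[...,2]>lo)&(w[...,2]<hi)&(r<60);P=w[m]
    if len(P)>20:
        print(lo,len(P),P.mean(0),P.min(0),P.max(0),cv2.minAreaRect(np.float32(P[:,:2])))
        if lo>100: print('hex',np.float32(cv2.approxPolyDP(cv2.convexHull(np.float32(P[:,:2])),2.5,True)).reshape(-1,2))
goto(558,285,81)
E
```

```text
driver_grip [580.7 191.4  69.6] 0.95 [351.6 216.9]
driver_grip [525.8 384.4  63.9] 0.81 [301.9  27.5]
driver_grip [560.3 284.9  99.8] 0.58 [336.2 132.4]
stand_mouth [521.3  13.3  -0.3] 0.45 [303.8 322.4]
60 3887 [557.4 288.8  65. ] [510.3 239.4  62.1] [605.7 335.2  67.8] ((557.9935913085938, 287.1693115234375), (75.09425354003906, 75.03109741210938), 20.830129623413086)
128 1109 [557.9 287.5 133.4] [540.6 270.1 128. ] [575.2 304.  136.5] ((558.0518188476562, 287.24627685546875), (34.99965286254883, 31.805795669555664), 48.173709869384766)
hex [[575.2 283.4]
 [570.2 299.8]
 [552.2 304. ]
 [540.6 290.3]
 [545.2 275.3]
 [564.6 271. ]]
pos [543.2 210.  335.8] rot 89.85 zax [-0. -0. -1.] j [ 0.2  0.2  1.3 -0.   1.6  0.2] F [ 0.2 -0.4 -0.1] M [-0. -0. -0.] op 1.001 t 3.0667
travel [ 75.7  14.7 254.6] angular [-0.   0.1 -0. ]
```

View pics/w3.png

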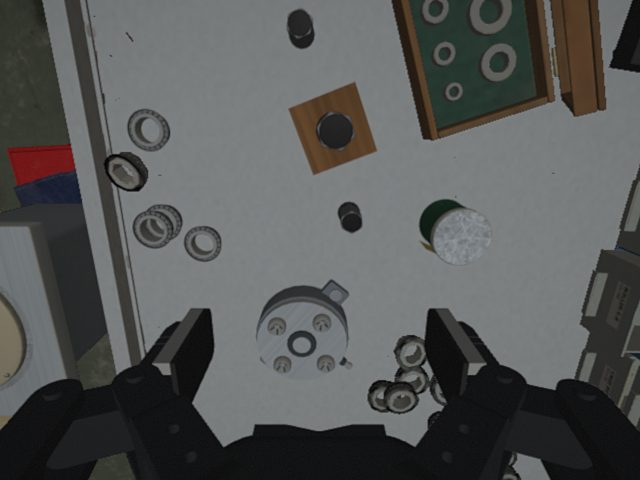

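>>> carry_out([
  {"travel": [26,5,30],"angular": [0,0,-6],"hand": -1},
  {"travel": [52,10,60],"angular": [0,0,-12],"hand": -1},
  {"travel": [77.2,14.7,80],"angular": [0,0,-18],"hand": -1},
  {"travel": [77.2,14.7,100],"angular": [0,0,-18],"hand": -1},
  {"travel": [77.2,14.7,110],"angular": [0,0,-18],"hand": -1},
])

```text
t: 3.48
eef_pos: [557.2, 284.9, 223.2]
eef_rot: [-1.852, -2.537, 0.01]
force: [-0.2, -0.6, -0.3]
opening: 1.006
```

```bash
python3 -c "
from h import *
goto(558,287.2,80,np.radians(108))"
```

```text
pos [557.2 284.9 223.2] rot 107.75 zax [-0.0042 -0.0047 -1.    ] j [ 0.36  0.36  1.4  -0.    1.39  0.05] F [-0.2 -0.6 -0.3] M [-0.03  0.01  0.  ] op 1.006 t 3.4833
travel [  2.3   2.3 143.1] angular [-0.31  0.18 -0.25]
```

>>> carry_out([
  {"travel": [2.3,2.3,35],"angular": [-0.3,0.2,-0.2],"hand": -1},
  {"travel": [2.3,2.3,70],"angular": [-0.3,0.2,-0.2],"hand": -1},
  {"travel": [2.3,2.3,105],"angular": [-0.3,0.2,-0.2],"hand": -1},
  {"travel": [2.3,2.3,130],"angular": [-0.3,0.2,-0.2],"hand": -1},
  {"travel": [2.3,2.3,143],"angular": [-0.3,0.2,-0.2],"hand": -1},
])

```text
t: 3.9
eef_pos: [556.5, 283.7, 77.7]
eef_rot: [-1.851, -2.536, 0.007]
force: [-0.7, -0.7, 0.5]
opening: 1.005
```

>>> carry_out([
  {"travel": [0,0,0],"angular": [0,0,0],"hand": -1},
  {"travel": [0,0,0],"angular": [0,0,0],"hand": -1},
])

```text
t: 4.07
eef_pos: [556.4, 281.1, 77.8]
eef_rot: [-1.854, -2.533, 0.01]
force: [-0.8, -0.3, 1.5]
opening: 0.997
```

```bash
python3 - <<'E'
from h import *
goto(558,287.2,80,np.radians(108))
p=pic('wrist');cv2.imwrite('pics/w4.png',p['color'])
E
```

```text
pos [556.4 281.1  77.8] rot 107.6 zax [-0.0059 -0.0037 -1.    ] j [ 0.36  0.47  1.61 -0.    1.07  0.05] F [-0.8 -0.3  1.5] M [-0.04 -0.03  0.  ] op 0.997 t 4.0667
travel [ 5.3  3.3 -2.2] angular [-0.39  0.1  -0.4 ]
```

View pics/w4.png

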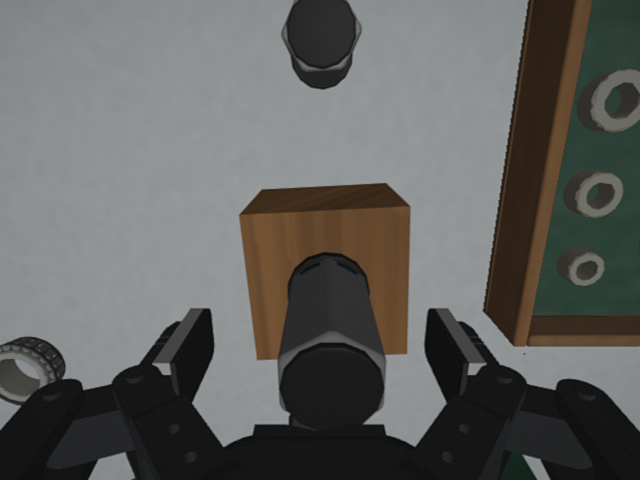

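```bash
python3 - <<'E'
import cv2,numpy as np
a=cv2.imread('pics/w4.png')[230:435,260:410]
a=cv2.resize(a,None,fx=2.8,fy=2.8,interpolation=2)
a=np.clip(a.astype(float)*2.2,0,255).astype('uint8')
cv2.imwrite('pics/w4c.png',a)
E
```

```text
(no output)
```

View pics/w4c.png

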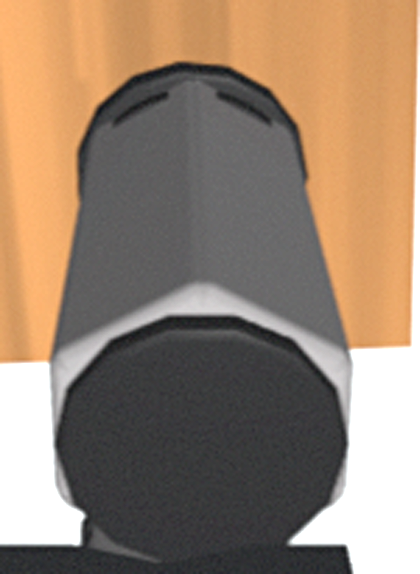

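The crop shows a hex edge facing the camera, so two flats face the jaws. Now I'll centre the hand and close it.

>>> carry_out([
  {"travel": [5.5,3.3,-2],"angular": [-0.4,0.1,-0.4],"hand": -1},
  {"travel": [5.5,3.3,-2],"angular": [-0.4,0.1,-0.4],"hand": -1},
  {"travel": [5.5,3.3,-2],"angular": [-0.4,0.1,-0.4],"hand": -1},
  {"travel": [5.5,3.3,-2],"angular": [-0.4,0.1,-0.4],"hand": -1},
])

```text
t: 4.45
eef_pos: [559.4, 288.7, 82.2]
eef_rot: [1.844, 2.54, 0.007]
force: [-0.5, -0.5, 0.0]
opening: 0.998
```

```bash
python3 -c "
from h import *
goto(558,287.2,80,np.radians(108))"
```

```text
pos [559.4 288.7  82.2] rot 108.03 zax [ 0.0049  0.0022 -1.    ] j [0.37 0.46 1.6  0.   1.07 0.05] F [-0.5 -0.5  0. ] M [-0.02 -0.03 -0.02] op 0.998 t 4.45
travel [-0.9 -1.8  2.2] angular [ 0.3  -0.03  0.03]
```

>>> carry_out([
  {"travel": [-0.5,-1,1.5],"angular": [0.2,0,0],"hand": -1},
  {"travel": [-0.5,-1,1.5],"angular": [0.2,0,0],"hand": -1},
  {"travel": [-0.5,-1,1.5],"angular": [0.2,0,0],"hand": -1},
  {"travel": [-0.5,-1,1.5],"angular": [0.2,0,0],"hand": -1},
])

```text
t: 4.78
eef_pos: [558.5, 287.9, 80.6]
eef_rot: [1.846, 2.542, 0.002]
force: [-0.0, 0.4, -0.6]
opening: 1.003
```

```bash
python3 -c "
from h import *
for i in range(5):
  goto(558,287.2,80,np.radians(108)); pic('wrist')"
```

```text
pos [558.5 287.9  80.6] rot 108.04 zax [ 0.0012  0.001  -1.    ] j [0.36 0.47 1.6  0.   1.07 0.05] F [-0.   0.4 -0.6] M [0.03 0.01 0.03] op 1.003 t 4.7833
travel [-0.5 -0.7  0.6] angular [ 0.08 -0.03  0.04]
pos [558.5 287.9  80.6] rot 108.03 zax [ 0.0013  0.001  -1.    ] j [0.36 0.47 1.6  0.   1.07 0.05] F [0.5 0.4 0.5] M [-0.01  0.07 -0.06] op 0.996 t 4.8333
travel [-0.5 -0.7  0.6] angular [ 0.09 -0.03  0.03]
pos [558.6 287.9  80.6] rot 108.03 zax [ 0.0013  0.001  -1.    ] j [0.36 0.47 1.6  0.   1.07 0.05] F [-0.1 -0.6  0.4] M [ 0.01 -0.01  0.  ] op 0.999 t 4.8833
travel [-0.5 -0.7  0.6] angular [ 0.09 -0.03  0.03]
pos [558.5 287.9  80.6] rot 108.03 zax [ 0.0013  0.001  -1.    ] j [0.36 0.47 1.6  0.   1.07 0.05] F [0.5 0.  0.7] M [-0.03  0.01 -0.01] op 1.001 t 4.9333
travel [-0.5 -0.7  0.6] angular [ 0.09 -0.03  0.03]
pos [558.6 287.9  80.6] rot 108.03 zax [ 0.0013  0.001  -1.    ] j [0.36 0.47 1.6  0.   1.07 0.05] F [-0.1 -0.3  1.4] M [ 0.05  0.02 -0.02] op 0.999 t 4.9833
travel [-0.4 -0.8  0.6] angular [ 0.09 -0.03  0.03]
```

Steady. I'll close the hand.

>>> carry_out([
  {"travel": [0,0,0],"angular": [0,0,0],"hand": 1},
  {"travel": [0,0,0],"angular": [0,0,0],"hand": 1},
  {"travel": [0,0,0],"angular": [0,0,0],"hand": 1},
  {"travel": [0,0,0],"angular": [0,0,0],"hand": 1},
  {"travel": [0,0,0],"angular": [0,0,0],"hand": 1},
], force=60)

```text
t: 5.45
eef_pos: [558.8, 287.9, 80.9]
eef_rot: [1.845, 2.541, 0.003]
force: [-0.1, 0.2, -1.7]
opening: 0.37
```

>>> carry_out([
  {"travel": [0,0,0],"angular": [0,0,0],"hand": 1},
  {"travel": [0,0,0],"angular": [0,0,0],"hand": 1},
  {"travel": [0,0,0],"angular": [0,0,0],"hand": 1},
  {"travel": [0,0,0],"angular": [0,0,0],"hand": 1},
  {"travel": [0,0,0],"angular": [0,0,0],"hand": 1},
], force=110)

```text
t: 5.87
eef_pos: [558.8, 287.9, 80.9]
eef_rot: [1.845, 2.541, 0.003]
force: [1.4, 0.4, 0.6]
opening: 0.355
```

```bash
python3 -c "
from h import *
goto(558,287.2,80,np.radians(108))"
```

```text
pos [558.8 287.9  80.9] rot 108.03 zax [ 0.0018  0.0012 -1.    ] j [0.36 0.47 1.6  0.   1.07 0.05] F [1.4 0.4 0.6] M [ 0.04 -0.   -0.  ] op 0.355 t 5.8667
travel [-0.5 -1.   0.9] angular [ 0.12 -0.03  0.03]
```

>>> carry_out([
  {"travel": [0,0,-15],"angular": [0,0,0],"hand": 1},
  {"travel": [0,0,-45],"angular": [0,0,0],"hand": 1},
  {"travel": [0,0,-80],"angular": [0,0,0],"hand": 1},
  {"travel": [0,0,-110],"angular": [0,0,0],"hand": 1},
  {"travel": [0,0,-120],"angular": [0,0,0],"hand": 1},
])

```text
t: 6.28
eef_pos: [560.7, 288.6, 205.6]
eef_rot: [1.843, 2.538, 0.014]
force: [1.1, 1.1, -1.4]
opening: 0.361
```

>>> carry_out([
  {"travel": [-15,-5,0],"angular": [0,0,-6],"hand": 1},
  {"travel": [-45,-15,0],"angular": [0,0,-12],"hand": 1},
  {"travel": [-75,-26,0],"angular": [0,0,-18],"hand": 1},
  {"travel": [-105,-37,0],"angular": [0,0,-24],"hand": 1},
  {"travel": [-135,-47,0],"angular": [0,0,-30],"hand": 1},
])

```text
t: 6.7
eef_pos: [556.5, 144.4, 203.4]
eef_rot: [1.114, 2.932, 0.009]
force: [1.2, -0.2, -1.3]
opening: 0.36
```

```bash
python3 -c "
from h import *
goto(551.8,-13.8,180,np.radians(191))"
```

```text
pos [556.5 144.4 203.4] rot 138.38 zax [ 0.0065  0.0036 -1.    ] j [ 0.13  0.29  1.56  0.    1.29 -0.71] F [ 1.2 -0.2 -1.3] M [-0.03 -0.   -0.02] op 0.36 t 6.7
travel [-101.5 -121.5   22.8] angular [  0.3    0.31 -52.62]
```

>>> carry_out([
  {"travel": [-22,-26,0],"angular": [0,0,-6],"hand": 1},
  {"travel": [-44,-52,0],"angular": [0.1,0.1,-12],"hand": 1},
  {"travel": [-66,-79,5],"angular": [0.1,0.1,-18],"hand": 1},
  {"travel": [-88,-105,10],"angular": [0.2,0.2,-24],"hand": 1},
  {"travel": [-101.5,-121.5,10],"angular": [0.3,0.3,-30],"hand": 1},
])

```text
t: 7.12
eef_pos: [549.8, -16.8, 190.3]
eef_rot: [-0.312, -3.121, 0.001]
force: [-0.7, 1.2, -1.6]
opening: 0.36
```

>>> carry_out([
  {"travel": [0,0,0],"angular": [0,0,-6],"hand": 1},
  {"travel": [0,0,0],"angular": [0,0,-12],"hand": 1},
  {"travel": [0,0,0],"angular": [0,0,-18],"hand": 1},
  {"travel": [0,0,0],"angular": [0,0,-22],"hand": 1},
  {"travel": [0,0,0],"angular": [0,0,-22],"hand": 1},
])

```text
t: 7.53
eef_pos: [548.9, -17.0, 188.8]
eef_rot: [0.29, -3.121, -0.002]
force: [0.1, -0.0, -1.6]
opening: 0.363
```

```bash
python3 -c "
from h import *
goto(551.8,-13.8,150,np.radians(191))"
```

```text
pos [548.9 -17.  188.8] rot -169.38 zax [-7.6e-03  6.0e-04 -1.0e+00] j [-0.16  0.27  1.62 -0.    1.26 -1.91] F [ 0.1 -0.  -1.6] M [-0.03  0.01  0.02] op 0.363 t 7.5333
travel [-3.7  2.5 38.8] angular [ 0.12 -0.42 -0.39]
```

>>> carry_out([
  {"travel": [-3.5,2.5,15],"angular": [0,-0.4,-0.4],"hand": 1},
  {"travel": [-3.5,2.5,30],"angular": [0,-0.4,-0.4],"hand": 1},
  {"travel": [-3.5,2.5,43],"angular": [0,-0.4,-0.4],"hand": 1},
  {"travel": [-3.5,2.5,43],"angular": [0,-0.4,-0.4],"hand": 1},
  {"travel": [-3.5,2.5,43],"angular": [0,-0.4,-0.4],"hand": 1},
])

```text
t: 7.95
eef_pos: [550.6, -13.6, 144.6]
eef_rot: [0.3, -3.124, -0.004]
force: [-0.7, 0.3, -1.1]
opening: 0.359
```

```bash
python3 - <<'E'
from h import *
np.set_printoptions(precision=1,suppress=True)
goto(551.8,-13.8,140,np.radians(191))
p=pic('wrist');q=pic('side')
s=env.observe();R=Ro.from_rotvec(s['eef_rot']).as_matrix()
tip=s['eef_pos']+R@[0,0,74.9];print('tip model',tip)
for im,n in((p,'w'),(q,'s')):
    print(n,proj(im,[tip,[551.8,-13.8,64]]))
    for l in('driver_tip','screw_top','driver_grip'):
        for d in models.pinpoint(im,l)[:3]: print(l,np.array(d['at']),round(d['confidence'],2),proj(im,d['at'])[0])
u=proj(p,tip)[0].astype(int)
x=np.clip(u[0]-50,0,540);y=np.clip(u[1]-60,0,360)
a=cv2.resize(p['color'][y:y+120,x:x+100],None,fx=4,fy=4,interpolation=2)
u=proj(q,tip)[0].astype(int);b=cv2.resize(q['color'][u[1]-60:u[1]+60,u[0]-40:u[0]+40],None,fx=4,fy=4,interpolation=2)
cv2.imwrite('pics/t1.png',np.clip(np.hstack([a,b])*1.5,0,255));print(x,y)
E
```

```text
pos [550.6 -13.6 144.6] rot -169.04 zax [-0.  0. -1.] j [-0.1  0.3  1.7  0.   1.1 -1.9] F [-0.7  0.3 -1.1] M [-0. -0. -0.] op 0.359 t 7.95
travel [-1.1 -0.4  4.6] angular [ 0.2 -0.2 -0. ]
tip model [552.  -13.7  71.3]
w [[316.5 256.1]
 [316.4 251.9]]
driver_tip [549.3 -13.4  69.6] 0.97 [317.8 251.3]
driver_tip [582.  192.6  -2.1] 0.96 [540.9 300.8]
screw_top [551.9 -12.5  62.8] 0.78 [318.4 251.8]
driver_grip [578.5 194.3  70.7] 0.79 [606.5 345.5]
driver_grip [551.4 -14.7 164.1] 0.71 [313.4 336.6]
driver_grip [551.4 -16.4  71.1] 0.58 [312.5 254.4]
s [[341.6 248.1]
 [341.6 251.3]]
driver_tip [526.9 377.7   2.8] 0.89 [143.8 300.6]
driver_tip [551.9 -19.3  70.2] 0.8 [344.4 248.4]
screw_top [552.  -19.7  64.7] 0.65 [344.5 250.7]
driver_grip [523.3 381.2  71.4] 0.87 [135.6 272.6]
driver_grip [555.1 -15.4 161.2] 0.64 [342.7 207.2]
266 196[ WARN:0@1.465] global loadsave.cpp:1063 imwrite_ Unsupported depth image for selected encoder is fallbacked to CV_8U.
```

View pics/t1.png

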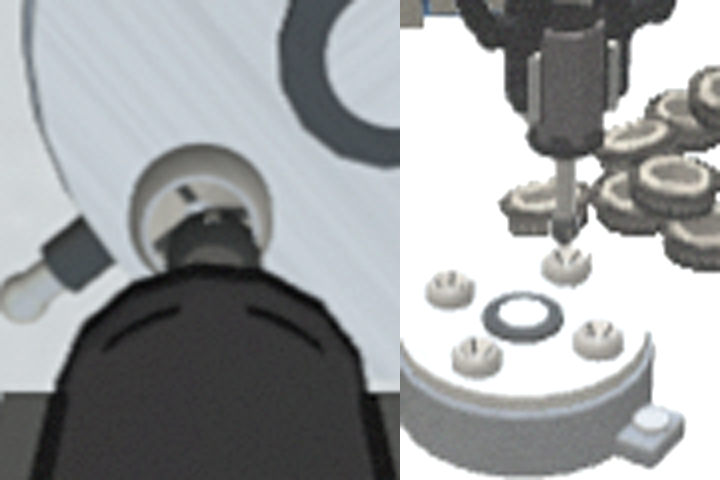

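>>> carry_out([
  {"travel": [-0.5,-0.8,3],"angular": [0.2,-0.2,0],"hand": 1},
  {"travel": [-0.5,-0.8,6],"angular": [0.2,-0.2,0],"hand": 1},
  {"travel": [-0.5,-0.8,9],"angular": [0.2,-0.2,0],"hand": 1},
  {"travel": [-0.5,-0.8,9],"angular": [0.2,-0.2,0],"hand": 1},
  {"travel": [-0.5,-0.8,9],"angular": [0.2,-0.2,0],"hand": 1},
])

```text
t: 8.77
eef_pos: [552.2, -14.5, 136.9]
eef_rot: [-0.301, 3.124, -0.002]
force: [0.7, 0.1, -2.0]
opening: 0.362
```

```bash
python3 -c "
from h import *
goto(551.8,-13.8,132.5,np.radians(191))"
```

```text
pos [552.2 -14.5 136.9] rot -168.99 zax [ 3.4e-03 -9.0e-04 -1.0e+00] j [-0.15  0.31  1.7  -0.    1.12 -1.91] F [ 0.7  0.1 -2. ] M [-0.03 -0.01  0.01] op 0.362 t 8.7667
travel [0.3 0.7 4.4] angular [-0.09  0.18  0.01]
```

>>> carry_out([
  {"travel": [0.2,0.2,2],"angular": [0,0.1,0],"hand": 1},
  {"travel": [0.2,0.2,3.5],"angular": [0,0.1,0],"hand": 1},
  {"travel": [0.2,0.2,3.5],"angular": [0,0.1,0],"hand": 1},
])

```text
t: 9.02
eef_pos: [551.8, -14.4, 133.1]
eef_rot: [-0.301, 3.126, -0.002]
force: [0.4, -0.2, -2.0]
opening: 0.361
```

>>> carry_out([
  {"travel": [0,0,1],"angular": [0,0,0],"hand": 1},
  {"travel": [0,0,1],"angular": [0,0,0],"hand": 1},
  {"travel": [0,0,1],"angular": [0,0,0],"hand": 1},
])

```text
t: 9.27
eef_pos: [551.8, -14.7, 132.4]
eef_rot: [-0.301, 3.126, -0.003]
force: [-1.0, -0.6, 1.3]
opening: 0.362
```

```bash
python3 -c "
from h import *
goto(551.8,-13.8,132.5,np.radians(191))"
```

```text
pos [551.8 -14.7 132.4] rot -168.98 zax [ 0.0014 -0.0019 -1.    ] j [-0.15  0.31  1.71 -0.    1.12 -1.91] F [-1.  -0.6  1.3] M [-0.26  0.24 -0.01] op 0.362 t 9.2667
travel [-0.1  0.9 -0.1] angular [-0.12  0.06  0.02]
```

>>> carry_out([
  {"travel": [0,0.2,1],"angular": [0,0,0],"hand": 1},
  {"travel": [0,0.2,1],"angular": [0,0,0],"hand": 1},
  {"travel": [0,0.2,1],"angular": [0,0,0],"hand": 1},
])

```text
t: 9.52
eef_pos: [551.9, -14.6, 132.2]
eef_rot: [-0.302, 3.125, -0.004]
force: [-2.4, -0.4, 6.1]
opening: 0.357
```

```bash
python3 -c "
from h import *
goto(551.8,-13.8,132.5,np.radians(191))"
```

```text
pos [551.9 -14.6 132.2] rot -168.97 zax [ 0.0021 -0.0023 -1.    ] j [-0.15  0.31  1.71 -0.    1.11 -1.91] F [-2.4 -0.4  6.1] M [-0.17  0.43  0.02] op 0.357 t 9.5167
travel [-0.1  0.8 -0.3] angular [-0.15  0.09  0.03]
```

>>> carry_out([
  {"travel": [0.3,0.2,1.5],"angular": [0,0,0],"hand": 1},
  {"travel": [0.3,0.2,2.5],"angular": [0,0,0],"hand": 1},
  {"travel": [0.3,0.2,2.5],"angular": [0,0,0],"hand": 1},
  {"travel": [0.3,0.2,2.5],"angular": [0,0,0],"hand": 1},
])

```text
t: 9.85
eef_pos: [552.0, -14.6, 131.9]
eef_rot: [-0.302, 3.123, -0.005]
force: [-3.4, -0.6, 13.5]
opening: 0.361
```

```bash
python3 -c "
from h import *
goto(551.8,-13.8,132.5,np.radians(191))"
```

```text
pos [552.  -14.6 131.9] rot -168.97 zax [ 0.0041 -0.0029 -1.    ] j [-0.15  0.31  1.71 -0.    1.11 -1.91] F [-3.4 -0.6 13.5] M [-0.03  0.7   0.02] op 0.361 t 9.85
travel [-0.   0.9 -0.6] angular [-0.21  0.2   0.03]
```

>>> carry_out([
  {"travel": [0.5,0.4,3.0],"angular": [-0.2,0.2,0],"hand": 1},
  {"travel": [0.5,0.4,3.6],"angular": [-0.2,0.2,0],"hand": 1},
  {"travel": [0.5,0.4,3.6],"angular": [-0.2,0.2,0],"hand": 1},
])

```text
t: 10.1
eef_pos: [552.1, -14.7, 131.6]
eef_rot: [-0.302, 3.124, -0.002]
force: [-4.7, -0.8, 19.3]
opening: 0.363
```

```bash
python3 -c "
from h import *
goto(551.8,-13.8,132.5,np.radians(191))
pic('top');pic('top')
goto(551.8,-13.8,132.5,np.radians(191))"
```

```text
pos [552.1 -14.7 131.6] rot -168.95 zax [ 0.0029 -0.0013 -1.    ] j [-0.15  0.32  1.71 -0.    1.11 -1.92] F [-4.7 -0.8 19.3] M [-0.17  1.09  0.03] op 0.363 t 10.1
travel [ 0.1  1.  -0.9] angular [-0.1   0.15  0.05]
pos [552.1 -14.7 131.7] rot -168.95 zax [ 0.0031 -0.0013 -1.    ] j [-0.15  0.31  1.71 -0.    1.11 -1.92] F [-5.4 -0.3 18. ] M [-0.11  1.06 -0.04] op 0.357 t 10.2
travel [ 0.1  1.  -0.8] angular [-0.11  0.16  0.05]
```

>>> carry_out([
  {"travel": [1.3,0.4,3.8],"angular": [-0.1,0.2,5],"hand": 1},
  {"travel": [1.3,0.4,4.0],"angular": [-0.1,0.2,11],"hand": 1},
  {"travel": [1.3,0.4,4.2],"angular": [-0.1,0.2,17],"hand": 1},
  {"travel": [1.3,0.4,4.4],"angular": [-0.1,0.2,23],"hand": 1},
  {"travel": [1.3,0.4,4.5],"angular": [-0.1,0.2,28],"hand": 1},
])

```text
t: 10.62
eef_pos: [552.0, -14.6, 130.9]
eef_rot: [0.47, 3.102, 0.001]
force: [-3.5, 0.3, 18.6]
opening: 0.362
```

```bash
python3 -c "
from h import *
goto(551.8,-14.2,132.5)"
```

```text
pos [552.  -14.6 130.9] rot 162.78 zax [ 4.2e-03  2.0e-04 -1.0e+00] j [-0.15  0.31  1.71  0.    1.11 -1.42] F [-3.5  0.3 18.6] M [0.14 0.97 0.07] op 0.362 t 10.6167
travel [ 0.3  0.3 -1.6] angular [0.09 0.23 0.  ]
```

>>> carry_out([
  {"travel": [1.6,-0.4,4.0],"angular": [0.1,0.3,6],"hand": 1},
  {"travel": [1.6,-0.4,4.2],"angular": [0.1,0.3,13],"hand": 1},
  {"travel": [1.6,-0.4,4.4],"angular": [0.1,0.3,20],"hand": 1},
  {"travel": [1.6,-0.4,4.6],"angular": [0.1,0.3,27],"hand": 1},
  {"travel": [1.6,-0.4,4.8],"angular": [0.1,0.3,34],"hand": 1},
])

```text
t: 11.03
eef_pos: [552.2, -14.3, 129.9]
eef_rot: [1.365, 2.826, 0.006]
force: [-2.3, 1.4, 19.9]
opening: 0.362
```

```bash
python3 -c "
from h import *
goto(550.2,-14.6,132.5)"
```

```text
pos [552.2 -14.3 129.9] rot 128.44 zax [ 0.0049  0.0017 -1.    ] j [-0.15  0.32  1.71  0.    1.11 -0.83] F [-2.3  1.4 19.9] M [0.22 0.75 0.04] op 0.362 t 11.0333
travel [ 1.  -1.8 -2.6] angular [0.28 0.1  0.  ]
```

>>> carry_out([
  {"travel": [1.0,-1.7,4.0],"angular": [0.3,0.15,6],"hand": 1},
  {"travel": [1.0,-1.7,4.2],"angular": [0.3,0.15,13],"hand": 1},
  {"travel": [1.0,-1.7,4.4],"angular": [0.3,0.15,20],"hand": 1},
  {"travel": [1.0,-1.7,4.6],"angular": [0.3,0.15,27],"hand": 1},
  {"travel": [1.0,-1.7,4.8],"angular": [0.3,0.15,34],"hand": 1},
])

```text
t: 11.45
eef_pos: [552.6, -14.1, 128.9]
eef_rot: [2.139, 2.297, 0.009]
force: [-2.8, 2.3, 19.3]
opening: 0.363
```

```bash
python3 -c "
from h import *
goto(550.2,-14.6,132.5)"
```

```text
pos [552.6 -14.1 128.9] rot 94.09 zax [ 0.0061  0.0026 -1.    ] j [-0.15  0.32  1.72  0.    1.1  -0.23] F [-2.8  2.3 19.3] M [0.29 0.53 0.09] op 0.363 t 11.45
travel [-0.3 -2.4 -3.6] angular [ 0.36 -0.12 -0.  ]
```

>>> carry_out([
  {"travel": [0.4,-2.2,4.0],"angular": [0.45,-0.1,6],"hand": 1},
  {"travel": [0.4,-2.2,4.2],"angular": [0.45,-0.1,13],"hand": 1},
  {"travel": [0.4,-2.2,4.4],"angular": [0.45,-0.1,20],"hand": 1},
  {"travel": [0.4,-2.2,4.6],"angular": [0.45,-0.1,27],"hand": 1},
  {"travel": [0.4,-2.2,4.8],"angular": [0.45,-0.1,34],"hand": 1},
])

```text
t: 11.87
eef_pos: [553.3, -14.1, 128.0]
eef_rot: [2.723, 1.564, 0.009]
force: [-1.3, 0.3, 18.6]
opening: 0.362
```

```bash
python3 -c "
from h import *
goto(550.2,-14.0,132.5)"
```

```text
pos [553.3 -14.1 128. ] rot 59.76 zax [ 0.006   0.0017 -1.    ] j [-0.15  0.32  1.72  0.    1.1   0.37] F [-1.3  0.3 18.6] M [-0.02  0.42  0.07] op 0.362 t 11.8667
travel [-1.4 -2.7 -4.5] angular [ 0.25 -0.26 -0.  ]
```

>>> carry_out([
  {"travel": [-0.9,-1.7,4.0],"angular": [0.35,-0.35,6],"hand": 1},
  {"travel": [-0.9,-1.7,4.3],"angular": [0.35,-0.35,13],"hand": 1},
  {"travel": [-0.9,-1.7,4.5],"angular": [0.35,-0.35,20],"hand": 1},
  {"travel": [-0.9,-1.7,4.7],"angular": [0.35,-0.35,27],"hand": 1},
  {"travel": [-0.9,-1.7,4.9],"angular": [0.35,-0.35,34],"hand": 1},
])

```text
t: 12.28
eef_pos: [553.9, -14.6, 127.0]
eef_rot: [3.064, 0.692, 0.007]
force: [-1.7, -2.1, 18.8]
opening: 0.36
```

```bash
python3 -c "
from h import *
goto(551.5,-14.0,132.5)"
```

```text
pos [553.9 -14.6 127. ] rot 25.44 zax [ 4.7e-03  4.0e-04 -1.0e+00] j [-0.15  0.32  1.71  0.    1.1   0.97] F [-1.7 -2.1 18.8] M [-0.3   0.63  0.07] op 0.36 t 12.2833
travel [-1.9 -1.5 -5.5] angular [ 0.09 -0.25 -0.  ]
```

>>> carry_out([
  {"travel": [-1.6,-0.4,4.0],"angular": [0.1,-0.3,6],"hand": 1},
  {"travel": [-1.6,-0.4,4.2],"angular": [0.1,-0.3,13],"hand": 1},
  {"travel": [-1.6,-0.4,4.4],"angular": [0.1,-0.3,20],"hand": 1},
  {"travel": [-1.6,-0.4,4.6],"angular": [0.1,-0.3,26],"hand": 1},
  {"travel": [-1.6,-0.4,4.7],"angular": [0.1,-0.3,30],"hand": 1},
])

```text
t: 12.7
eef_pos: [554.1, -15.2, 126.2]
eef_rot: [-3.139, 0.131, -0.008]
force: [-3.3, -1.4, 19.6]
opening: 0.36
```

```bash
python3 -c "
from h import *
goto(551.5,-14.0,132.5)"
```

```text
pos [554.1 -15.2 126.2] rot -4.8 zax [ 0.0049  0.     -1.    ] j [-0.15  0.32  1.72  0.    1.1   1.5 ] F [-3.3 -1.4 19.6] M [-0.07  0.88  0.09] op 0.36 t 12.7
travel [-2.6 -1.  -6.3] angular [-0.02 -0.28  0.  ]
```

>>> carry_out([
  {"travel": [-1.9,0.2,4.0],"angular": [0,-0.3,6],"hand": 1},
  {"travel": [-1.9,0.2,4.1],"angular": [0,-0.3,12],"hand": 1},
  {"travel": [-1.9,0.2,4.2],"angular": [0,-0.3,18],"hand": 1},
  {"travel": [-1.9,0.2,4.2],"angular": [0,-0.3,22],"hand": 1},
  {"travel": [-1.9,0.2,4.2],"angular": [0,-0.3,25],"hand": 1},
])

```text
t: 13.12
eef_pos: [553.8, -15.7, 126.2]
eef_rot: [-3.033, 0.811, -0.008]
force: [-4.6, -1.0, 22.2]
opening: 0.359
```

```bash
python3 -c "
from h import *
goto(551.5,-14.0,132.5)"
```

```text
pos [553.8 -15.7 126.2] rot -29.95 zax [ 5.4e-03  1.0e-04 -1.0e+00] j [-0.15  0.32  1.72  0.    1.1   1.94] F [-4.6 -1.  22.2] M [-0.13  1.04  0.12] op 0.359 t 13.1167
travel [-2.8 -0.4 -6.4] angular [-0.16 -0.27  0.  ]
```

>>> carry_out([
  {"travel": [-0.8,0,1],"angular": [0,-0.3,0],"hand": 1},
  {"travel": [-0.8,0,-8],"angular": [0,-0.3,0],"hand": 1},
  {"travel": [-0.8,0,-35],"angular": [0,-0.3,0],"hand": 1},
  {"travel": [-0.8,0,-65],"angular": [0,-0.3,0],"hand": 1},
  {"travel": [-0.8,0,-85],"angular": [0,-0.3,0],"hand": 1},
])

```text
t: 13.53
eef_pos: [553.4, -15.1, 213.1]
eef_rot: [-3.031, 0.81, -0.003]
force: [0.6, 0.8, -1.2]
opening: 0.362
```

>>> carry_out([
  {"travel": [0,0,0],"angular": [0,0,0],"hand": 1},
  {"travel": [0,0,0],"angular": [0,0,0],"hand": 1},
])

```text
t: 13.7
eef_pos: [554.2, -15.0, 213.7]
eef_rot: [-3.031, 0.81, -0.007]
force: [-0.2, -0.4, -1.9]
opening: 0.362
```

```bash
python3 - <<'E'
from h import *
np.set_printoptions(precision=1,suppress=True)
goto(558.8,287.9,205,np.radians(108))
s=env.observe();R=Ro.from_rotvec(s['eef_rot']).as_matrix();tip=s['eef_pos']+R@[0,0,74.9];print(tip)
p=pic('wrist');w=cloud(p);cv2.imwrite('pics/w6.png',p['color'])
for c in [(551.8,-13.8),(546.5,45.3),(487.6,39.6),(493,-19.1)]:
    m=(np.hypot(w[...,0]-c[0],w[...,1]-c[1])<12)&(w[...,2]<75)&(w[...,2]>40);print(c,m.sum(),np.percentile(w[m][:,2],[50,80]) if m.sum()>5 else '')
for l in('driver_tip','driver_grip','screw_top'):
    for d in models.pinpoint(p,l)[:3]: print(l,np.array(d['at']),round(d['confidence'],2),proj(p,d['at'])[0])
E
```

```text
pos [554.2 -15.  213.7] rot -29.92 zax [ 0.  0. -1.] j [-0.2  0.2  1.6  0.   1.3  1.9] F [-0.2 -0.4 -1.9] M [-0.1  0.  -0.1] op 0.362 t 13.7
travel [-147.2 -264.7    9.7] angular [   0.1   -0.5 -137.9]
[554.7 -14.8 138.8]
(551.8, -13.8) 574 [56.9 58.5]
(546.5, 45.3) 546 [57.  58.4]
(487.6, 39.6) 0 
(493, -19.1) 441 [56.9 58.4]
driver_tip [524.5 378.5   5.1] 0.96 [ 40.7 392.3]
driver_tip [579.4 188.2  -4.4] 0.84 [144.5 276.9]
driver_tip [552.9 -17.8 138.3] 0.71 [325.2 251.5]
driver_grip [578.8 193.3  73. ] 0.95 [ 99.7 315.4]
driver_grip [552.8 -16.9 235.5] 0.59 [326.2 337.7]
screw_top [554.  -13.6  54.7] 0.79 [319.2 220. ]
```

View pics/w6.png

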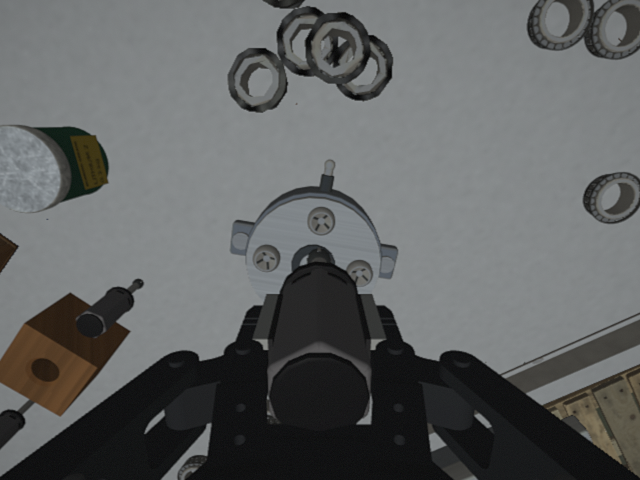

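>>> carry_out([
  {"travel": [-14,-24,0],"angular": [0,0,-6],"hand": 1},
  {"travel": [-31,-56,0],"angular": [0,0,-12],"hand": 1},
  {"travel": [-49,-88,0],"angular": [0,0,-18],"hand": 1},
  {"travel": [-67,-120,0],"angular": [0,-0.2,-24],"hand": 1},
  {"travel": [-84,-151,0],"angular": [0,-0.4,-30],"hand": 1},
])

```text
t: 14.32
eef_pos: [553.7, 159.5, 209.9]
eef_rot: [-3.136, -0.009, 0.017]
force: [0.9, -0.2, -1.6]
opening: 0.361
```

```bash
python3 -c "
from h import *
goto(558.5,287.5,205,np.radians(45))"
```

```text
pos [553.7 159.5 209.9] rot 0.34 zax [-0.011   0.0055 -0.9999] j [0.16 0.3  1.53 0.01 1.33 1.72] F [ 0.9 -0.2 -1.6] M [-0.03 -0.02 -0.01] op 0.361 t 14.3167
travel [   5.7 -128.     5.5] angular [ -0.55   0.48 -44.66]
```

>>> carry_out([
  {"travel": [1,-26,2],"angular": [-0.1,0.1,-6],"hand": 1},
  {"travel": [2,-55,4],"angular": [-0.2,0.2,-12],"hand": 1},
  {"travel": [4,-85,5],"angular": [-0.3,0.3,-18],"hand": 1},
  {"travel": [5.7,-113,5],"angular": [-0.4,0.4,-24],"hand": 1},
  {"travel": [5.7,-128,5],"angular": [-0.5,0.5,-30],"hand": 1},
])

```text
t: 14.73
eef_pos: [557.8, 290.7, 203.3]
eef_rot: [-3.028, -0.833, 0.005]
force: [0.5, 0.4, -1.8]
opening: 0.361
```

>>> carry_out([
  {"travel": [0,0,0],"angular": [0,0,-6],"hand": 1},
  {"travel": [0,0,0],"angular": [0,0,-12],"hand": 1},
  {"travel": [0,0,0],"angular": [0,0,-15],"hand": 1},
  {"travel": [0,0,0],"angular": [0,0,-15],"hand": 1},
  {"travel": [0,0,0],"angular": [0,0,-15],"hand": 1},
])

```text
t: 15.15
eef_pos: [557.2, 290.6, 201.8]
eef_rot: [-2.894, -1.219, 0.009]
force: [-0.3, -0.1, -1.4]
opening: 0.36
```

```bash
python3 -c "
from h import *
goto(558.5,287.5,155,np.radians(45))"
```

```text
pos [557.2 290.6 201.8] rot 45.67 zax [-5.7e-03 -6.0e-04 -1.0e+00] j [0.37 0.38 1.43 0.   1.34 1.14] F [-0.3 -0.1 -1.4] M [-0.02  0.02 -0.06] op 0.36 t 15.15
travel [-1.1  3.3 46.8] angular [-0.21  0.26  0.67]
```

>>> carry_out([
  {"travel": [-1.1,3.2,15],"angular": [-0.2,0.3,0],"hand": 1},
  {"travel": [-1.1,3.2,30],"angular": [-0.2,0.3,0],"hand": 1},
  {"travel": [-1.1,3.2,46],"angular": [-0.2,0.3,0],"hand": 1},
  {"travel": [-1.1,3.2,46],"angular": [-0.2,0.3,0],"hand": 1},
  {"travel": [-1.1,3.2,46],"angular": [-0.2,0.3,0],"hand": 1},
])

```text
t: 15.57
eef_pos: [557.8, 287.0, 154.6]
eef_rot: [-2.896, -1.217, 0.004]
force: [-0.9, -0.0, -2.1]
opening: 0.355
```

```bash
python3 - <<'E'
from h import *
goto(558.5,287.5,90,np.radians(45))
p=pic('wrist');q=pic('side')
a=p['color'][150:450,170:470]
u=proj(q,[558,287,90])[0].astype(int);b=cv2.resize(q['color'][u[1]-50:u[1]+50,u[0]-50:u[0]+50],(300,300),interpolation=2)
cv2.imwrite('pics/t2.png',np.clip(np.hstack([a,b])*1.5,0,255).astype('uint8'))
E
```

```text
pos [557.8 287.  154.6] rot 45.6 zax [-2.4e-03 -4.0e-04 -1.0e+00] j [0.36 0.4  1.51 0.   1.23 1.14] F [-0.9 -0.  -2.1] M [ 0.   -0.01 -0.02] op 0.355 t 15.5667
travel [ 1.   0.3 64.6] angular [-0.08  0.11  0.6 ]
```

View pics/t2.png

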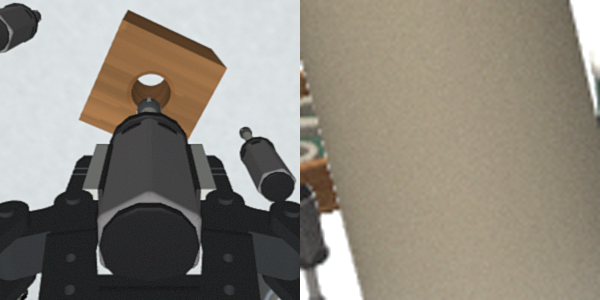

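>>> carry_out([
  {"travel": [0.8,0.3,15],"angular": [0,0.1,0],"hand": 1},
  {"travel": [0.8,0.3,30],"angular": [0,0.1,0],"hand": 1},
  {"travel": [0.8,0.3,45],"angular": [0,0.1,0],"hand": 1},
  {"travel": [0.8,0.3,60],"angular": [0,0.1,0],"hand": 1},
  {"travel": [0.8,0.3,68],"angular": [0,0.1,0],"hand": 1},
])

```text
t: 16.08
eef_pos: [560.0, 288.1, 88.1]
eef_rot: [-2.895, -1.217, -0.005]
force: [-0.6, -0.3, -2.6]
opening: 0.362
```

```bash
python3 -c "
from h import *
pic('top');pic('top')
goto(558.5,287.5,81,np.radians(45))"
```

```text
pos [559.6 287.9  87.9] rot 45.61 zax [ 0.0012  0.0018 -1.    ] j [0.36 0.46 1.59 0.   1.09 1.14] F [ 0.4  0.3 -0.4] M [-0.01  0.04  0.01] op 0.361 t 16.1833
travel [-1.  -0.5  6.9] angular [-0.02 -0.12  0.61]
```

>>> carry_out([
  {"travel": [-0.8,-0.4,3],"angular": [0,-0.1,0],"hand": 1},
  {"travel": [-0.8,-0.4,6.5],"angular": [0,-0.1,0],"hand": 1},
  {"travel": [-0.8,-0.4,7.5],"angular": [0,-0.1,0],"hand": 1},
  {"travel": [-0.8,-0.4,7.5],"angular": [0,-0.1,0],"hand": 1},
])

```text
t: 16.52
eef_pos: [559.1, 287.8, 81.0]
eef_rot: [-2.896, -1.218, -0.002]
force: [0.2, 0.2, -2.1]
opening: 0.362
```

```bash
python3 -c "
from h import *
goto(558.5,287.5,80,np.radians(45))"
```

```text
pos [559.1 287.8  81. ] rot 45.62 zax [ 1.1e-03  9.0e-04 -1.0e+00] j [0.36 0.47 1.6  0.   1.07 1.14] F [ 0.2  0.2 -2.1] M [ 0.   -0.04 -0.01] op 0.362 t 16.5167
travel [-0.6 -0.2  1. ] angular [ 0.01 -0.08  0.62]
```

>>> carry_out([
  {"travel": [-0.4,0,1],"angular": [0,0,0],"hand": 1},
  {"travel": [-0.4,0,1.6],"angular": [0,0,0],"hand": 1},
  {"travel": [-0.4,0,1.6],"angular": [0,0,0],"hand": 1},
])

```text
t: 16.77
eef_pos: [559.1, 287.8, 80.9]
eef_rot: [-2.895, -1.218, -0.005]
force: [-1.2, 0.3, 5.2]
opening: 0.36
```

```bash
python3 -c "
from h import *
goto(558.5,287.5,80,np.radians(45))"
```

```text
pos [559.1 287.8  80.9] rot 45.62 zax [ 0.0025  0.0017 -1.    ] j [0.36 0.47 1.6  0.   1.07 1.14] F [-1.2  0.3  5.2] M [-0.03  0.31 -0.03] op 0.36 t 16.7667
travel [-0.6 -0.2  0.9] angular [ 0.03 -0.17  0.62]
```

>>> carry_out([
  {"travel": [0,0,0],"angular": [0,0,0],"hand": 1},
  {"travel": [0,0,0],"angular": [0,0,0],"hand": -0.5},
  {"travel": [0,0,0],"angular": [0,0,0],"hand": -0.5},
  {"travel": [0,0,0],"angular": [0,0,0],"hand": -0.5},
  {"travel": [0,0,0],"angular": [0,0,0],"hand": -0.5},
], force=20)

```text
t: 17.18
eef_pos: [559.2, 287.8, 80.8]
eef_rot: [-2.895, -1.218, -0.005]
force: [-0.1, -0.6, -0.4]
opening: 0.75
```

>>> carry_out([
  {"travel": [0,0,-5],"angular": [0,0,0],"hand": -0.5},
  {"travel": [0,0,-30],"angular": [0,0,0],"hand": -0.5},
  {"travel": [0,0,-60],"angular": [0,0,0],"hand": -0.5},
  {"travel": [0,0,-90],"angular": [0,0,0],"hand": -0.5},
  {"travel": [0,0,-125],"angular": [0,0,0],"hand": -0.5},
])

```text
t: 17.6
eef_pos: [558.1, 287.2, 206.3]
eef_rot: [-2.895, -1.217, -0.001]
force: [1.2, 0.5, -0.6]
opening: 0.748
```

>>> carry_out([
  {"travel": [-30,0,-20],"angular": [0,0,0],"hand": -0.5},
  {"travel": [-60,0,-40],"angular": [0,0,0],"hand": -0.5},
  {"travel": [-90,0,-60],"angular": [0,0,0],"hand": -0.5},
  {"travel": [-90,0,-60],"angular": [0,0,0],"hand": -0.5},
  {"travel": [-90,0,-60],"angular": [0,0,0],"hand": -0.5},
])

```text
t: 18.02
eef_pos: [495.2, 222.4, 268.5]
eef_rot: [-2.896, -1.216, -0.008]
force: [0.4, 0.2, -0.3]
opening: 0.75
```

```bash
python3 - <<'E'
from h import *
np.set_printoptions(precision=1,suppress=True)
goto(558.5,287.5,200,np.radians(45))
p=pic('wrist');w=cloud(p);cv2.imwrite('pics/end.png',p['color'])
r=np.hypot(w[...,0]-558,w[...,1]-287)
for lo,hi in [(60,68),(125,145)]:
    m=(w[...,2]>lo)&(w[...,2]<hi)&(r<60);P=w[m]
    if len(P)>20: print(lo,len(P),np.median(P[:,2]),P.min(0),P.max(0),cv2.minAreaRect(np.float32(P[:,:2])))
t=pic('top')
for l in('driver_grip','screw_top','grease_tin','bearing_a'):
    for im in (p,t):
        for d in models.pinpoint(im,l)[:3]: print(l,np.array(d['at']),round(d['confidence'],2))
E
```

```text
pos [495.2 222.4 268.5] rot 45.55 zax [ 0.  0. -1.] j [0.3 0.2 1.5 0.  1.4 1.1] F [ 0.4  0.2 -0.3] M [0. 0. 0.] op 0.75 t 18.0167
travel [90.5 -0.5 69. ] angular [ 0.1 -0.3  0.6]
60 5659 64.92222767977408 [509.9 239.3  61.9] [605.9 336.   67.7] ((558.0470581054688, 287.5972595214844), (75.0876235961914, 75.19872283935547), 20.75143814086914)
125 1786 133.66955692314315 [540.6 270.9 128. ] [575.3 305.3 136.3] ((557.9411010742188, 287.987060546875), (34.756378173828125, 31.8631591796875), 46.51858901977539)
driver_grip [561.2 284.6 100.7] 0.88
driver_grip [578.7 190.6  71. ] 0.8
driver_grip [525.2 381.3  63.4] 0.67
driver_grip [579.7 190.3  68.1] 0.55
driver_grip [525.9 381.5  68.1] 0.39
screw_top [552.5 -14.   59.7] 0.63
screw_top [553.  -15.   56.5] 0.62
grease_tin [710.5 168.5  -0.4] 0.64
grease_tin [710.3 168.2  -1.7] 0.97
bearing_a [388.4 134.9  -2. ] 0.92
bearing_a [ 425.6 -261.     0.8] 0.7
bearing_a [523.2  10.8  -1.5] 0.66
bearing_a [391.2 140.4   3.1] 0.6
bearing_a [ 425.4 -264.1   -2.1] 0.51
```

View pics/end.png

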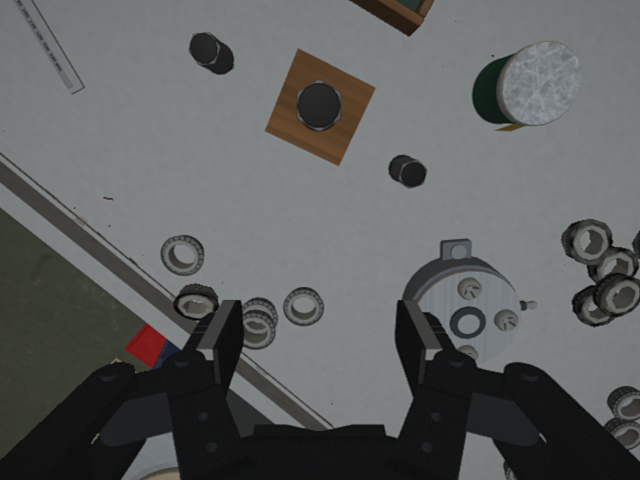

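The picture shows the driver upright in its stand at (320,105). Its handle top is at 133.7 mm, against 133.4 mm at the start, and it is centred on the hole within 0.5 mm. The free drivers and the tin stand where they did, and the hand is clear, so I'm handing in.

```bash
python3 -c "
from h import *
print(job.close_job())"
```

```text
the job is handed in; nothing more can be done
None
```

The proud screw is home and the driver is back upright in its stand. I handed the job in at about 18 s of the 61 s allowed; no verdict is reported.

**What I did:** I took the largest driver, the one in the stand, by two of its flats and set it in the screw above the nipple. I turned it about 220° clockwise in one grip, with a push of about 20–24 N allowing for the driver's weight. Turning stopped sinking the screw after about 5.4 mm.

**Last checks:**
- **Screw:** its head measures 58.5 mm above the table, level with two of the three screws that were already home. The third was hidden in that picture.
- **Driver:** its handle top is at 133.7 mm (133.4 mm at the start), within about 0.5 mm of the hole's axis.
- **Bystanders:** the grease tin and both bearings read within about 7 mm of where they started, mostly detection scatter. The hand is open and clear of everything.

**What disagreed:**
- The collar met the stand with the arm at the same height as at the pick-up.
- The network once took the housing for a bearing.
- While turning there was up to about 5 N of side load on the bit.
- I viewed 10 pictures in all, counting crops.

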